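# Unlock the stepped attenuator and hold its lever at the third click

### The arm

A 6-joint arm with a two-finger parallel gripper is mounted at the origin on a cart in front of the work surface, level with it; the furniture and walls round the work are solid. World frame = base frame: x ahead of the robot, y to its left, z up, the work surface at z = 0. Lengths are in mm, angles in degrees, forces in N, time in s.
With the tool pointing down it reaches from about 350 to 850 mm from the base axis. Payload 8.1 kg.
Tool frame: the origin (TCP) lies midway between the tips of the shut fingers; the grasp point (between the pads) lies 19 mm behind it; x points along the fingers, z is the direction in which the jaws open and shut, and the axes are right-handed (so a half turn about x gives the same grasp; the last joint's range is limited). The gripper opens to 85 mm and grips with 20 to 120 N. Pads are 22 mm wide; open, the fingers measure 114 mm over their backs; the gripper's body (76 mm by 85 mm) begins 54 mm behind the grasp point. The pads swing forward as they close: fully open they stand 13 mm farther back than shut.
Start: joints at [-68.033, 7.471, 85.268, -0, 87.261, -4.893], TCP at [271.109, -535.262, 231.292] pointing down, gripper open.
Joint ranges: [-169.43, 169.43], [-51.17, 129.36], [1.28, 143.12], [-76.62, 256.62], [0, 156.53], [-152.29, 152.29]. Speed limits (degrees/s): [136.94, 136.94, 159.86, 180, 180, 180].

### API

Orientations are given as [roll, pitch, yaw] about the fixed x, y, z axes, in that order (R = Rz(yaw) Ry(pitch) Rx(roll)).
In Python, from bench import r gives the robot as it stands. The module is installed in compiled form; this text tells all that it offers.
- The arm moves only by the tool servo_tool, never from a script. Its argument "commands" is a list that holds one entry, the list of rows, each a list of 7 numbers: the closure in counts, from 0 (fully open) to 255 (shut), then the shift along the tool's x, y, z in cm, then the turn, a rotation vector about the tool's x, y, z in degrees. A call has 1 to 8 rows; each row is the pose to reach, as a shift and turn from the pose commanded when the call began, along the tool's axes at that moment; what a row does not reach only later rows make up. A row lasts 1/10 s, in which the tool goes at most 50 mm and 8.59 degrees, less where a joint would pass 70% of its speed; a pose out of reach is approached as far as the arm can. A call with a gripper value outside its range is refused whole. The fingers move at their own pace and stop on an object; "force" is the grip in N (left out, the last holds). Time passes only in rows, so rows that repeat a pose let the fingers close. It gives the time, the measured TCP pose, the force and the opening at its end, in the units of the state.
- r.sense(): the state, without advancing time (a new reading comes with each control period).
- r.snapshot(name): name is "scene" or "top" or "wrist"; returns (picture, depth): 480x640x3 uint8, red, green, blue; 480x640 float32, mm along the optical axis (not along the pixel's ray), 0 where there is no reading.
- r.calibration(name): a dict with "fx", "fy", "cx", "cy" (pixels), "dist" ([k1, k2, p1, p2, k3] as OpenCV has them; the pictures are not rectified), "pose" (4x4, takes a point from camera to world coordinates). Camera axes: x right, y down, z forward; pixel columns grow to the right and rows downward; lengths in mm; the calibration is good to about 2 mm. A picture is of the moment at which its call begins: read the wrist's pose just before it. calibration takes no time and is no camera call; for the wrist camera it gives the pose at the moment of the call.
- r.hand_in(): hands the job in, once; it reports no verdict.
The state is a dict: "time": time; "joint_pos": joint angles; "qd": joint speeds; "joint_efforts": joint torques, N m; "tool_pos": TCP position; "tcp_rot": TCP orientation; "ft_force": force on the tool from outside, world axes, zero at the start; "wrist_torque": the same for the moment, N m; "finger_gap": finger opening in mm.
Only numpy, scipy, OpenCV 4.12 (cv2) and the standard library are available. Lean on these libraries where they do the work, as an engineer would, in place of code of your own. Each camera call takes 0.05 s, during which the arm holds its last target.

### The job

Unlock the optical attenuator on the counter: lift the steel lock cap straight up off its pin and stand it upright on the free counter beside the unit. Then swing the spring-return ratchet lever counter-clockwise (seen from above) from its rest by exactly three clicks, counted by feel and never going over a fourth, and finish still holding the lever there, because it springs back when let go. Leave the bottle, the mortar and the dish where they are.

Things in the scene. Friction and masses are not known exactly. Their poses are not given: they have to be found in the camera images.
- attenuator: grey bed, fixed to the counter, 195 x 180 mm, top face 30 mm up. Origin: on the lever's upright pivot axis, at counter height; z up. The bed reaches from x = -135 (front) to +60 mm and y = +-90 mm; behind the pivot (x 21 to 55 mm) stands an optical block 82 mm high. At rest the lever points from the pivot 0.50 rad to the left of this frame's -x axis (towards -x, +y)
- index_ring: toothed ring, 124 mm across, fixed on the bed, centred on the pivot (origin 30 mm up, z up), clamped at a different turn each time, so the clicks' lever angles differ. Five round teeth 0.24 rad apart on its front; the lever's roller rides over them, a click each. Its -x axis points midway between teeth 3 and 4, where the lever must point after three clicks; their crests lie 0.12 rad before and after
- lever (a joint): turn of the lever about its pivot, rad: 0 at rest on its stop, grows counter-clockwise seen from above (grip goes from the robot's left to its right), end stop at 1.40. First tooth crest lies between 0.14 and 0.36, the next at 0.24 each. A spring always pulls it back to 0 when let go. With the cap on its pin it is blocked at about 0.33
- roller (a point): sprung roller (8 mm) under the lever's arm, 63 mm from the pivot, that clicks over the teeth. Push needed at the grip: the return spring, 5 N at rest, 7 N at click three, 8.4 N at the end; each tooth adds 3 to 8 N as its climb begins (0.1 rad before the crest), fades to 2 N less than the spring's 0.1 rad past the crest, then the push jumps back to the spring's: the rest place, 0.05 rad of play
- lever_grip (a point): point on the axis of the lever's upright black round grip (16 mm diameter, from 77 to 121 mm above the counter), 105 mm above the counter and 125 mm from the pivot axis. Below the grip lies the flat steel arm, 16 mm wide, 66 to 78 mm above the counter (24 mm round boss under the grip)
- pin_top (a point): top of the upright steel lock pin (12 mm diameter, fixed to the bed), 60 mm above the counter and 115 mm from the pivot axis, near the middle of the bed's front edge; the lever's arm passes over it once the cap is off
- cap_mid (a point): centre (half-way up) of the loose steel lock cap: a round cap, 35 mm diameter, 62 mm tall, open below (19 mm bore, 33 mm deep) with a solid head, 0.12 kg, z up its axis. At first it hangs over the lock pin, foot on the bed (this point 61 mm above the counter); it is off the pin after 30 mm. Best grasped by the head along the line from pivot to pin; the lever's arm is 30 mm to its left
- bottle: brown reagent bottle with black cap, 50 mm diameter, 92 mm tall, bystander; origin at the centre of its underside
- mortar: white mortar bowl, 83 mm diameter, 50 mm tall, bystander; origin at the centre of its underside
- dish: flat clear petri dish, 96 mm diameter, 16 mm tall, bystander; origin at the centre of its underside

How it is judged:
By the outcome, as a careful person would: the job done as asked, in the order asked, and still so for the second after the job is handed in, while the arm keeps its last pose, push and grip.
It also fails if it takes over 72 s, if anything falls off the work surface, if the arm or the gripper's body presses on something with over 40 N, if the wrist force passes 120 N, or if a joint passes its speed limit or range.

## Working session

There is one attempt and no reset: what is moved stays moved. The work goes in short steps, Python scripts to look and compute and a tool call to move; the robot and the scene stay as the last step left them, time stands still between calls to the robot, and variables do not carry over. Pictures are saved under pics/ and viewed, and the job is handed in when it is done.

Besides the shell and the picture viewer there is one more tool, called after "Emit:" as name([rows], argument=value, ...), one row to a line, values as JSON. servo_tool: Moves the arm, as the interface text tells. Its arguments: {"type":"object","properties":{"commands":{"type":"array","items":{"type":"array","items":{"type":"array","items":{"type":"number"}}}},"force":{"type":"number"}},"required":["commands"]}

```bash
mkdir -p pics; cat > h.py <<'E'
import numpy as np, cv2
from bench import r
from scipy.spatial.transform import Rotation as R
def snap(n,f):
    c=r.calibration(n); p,d=r.snapshot(n)
    cv2.imwrite(f'pics/{f}.png',p[:,:,::-1]); np.savez(f'{f}.npz',p=p,d=d,pose=c['pose'],K=np.array([[c['fx'],0,c['cx']],[0,c['fy'],c['cy']],[0,0,1]]),dist=np.array(c['dist']))
def load(f): return np.load(f+'.npz')
def ray(D,u,v):
    q=cv2.undistortPoints(np.array([[[u,v]]],float),D['K'],D['dist'])[0,0]
    T=D['pose']; return T[:3,3],T[:3,:3]@np.array([q[0],q[1],1.])
def onz(D,u,v,z):
    o,d=ray(D,u,v); return o+d*(z-o[2])/d[2]
def pt(D,u,v):
    o,d=ray(D,u,v); return o+d*D['d'][int(v),int(u)]
def st():
    s=r.sense()
    for k,v in s.items(): print(k,np.round(v,2))
E
python3 - <<'E'
from h import *
st()
for n in ['scene','top','wrist']:
    snap(n,n+'0'); D=load(n+'0'); print(n,np.round(D['pose'],2).tolist())
E
```

```text
time 0.0
joint_pos [-68.04   7.52  85.33   0.    87.26  -4.89]
qd [-0.02  0.01 -0.03 -0.08 -0.06  0.06]
joint_efforts [ 0.000e+00 -5.694e+01 -5.006e+01  0.000e+00  1.000e-02 -0.000e+00]
tool_pos [ 270.89 -534.76  230.25]
tcp_rot [174.48  89.89 111.34]
ft_force [0.07 0.19 0.03]
wrist_torque [ 0.01 -0.02  0.01]
finger_gap 85.49
scene [[-0.56, -0.61, 0.56, -132.09], [-0.83, 0.43, -0.36, 518.98], [-0.02, -0.66, -0.75, 1039.21], [0.0, 0.0, 0.0, 1.0]]
top [[0.02, -0.99, 0.11, 430.62], [-1.0, -0.02, 0.01, 78.37], [-0.01, -0.11, -0.99, 1346.59], [0.0, 0.0, 0.0, 1.0]]
wrist [[0.45, -0.85, -0.27, 340.95], [-0.89, -0.43, -0.14, -498.91], [-0.0, 0.31, -0.95, 372.93], [0.0, 0.0, 0.0, 1.0]]
```

View pics/scene0.png

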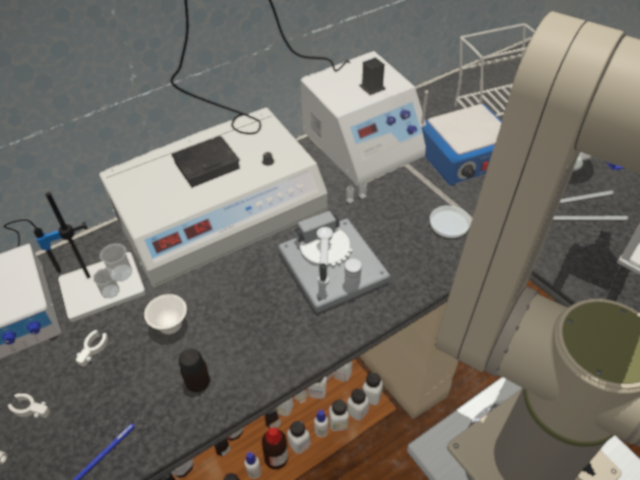

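View pics/top0.png

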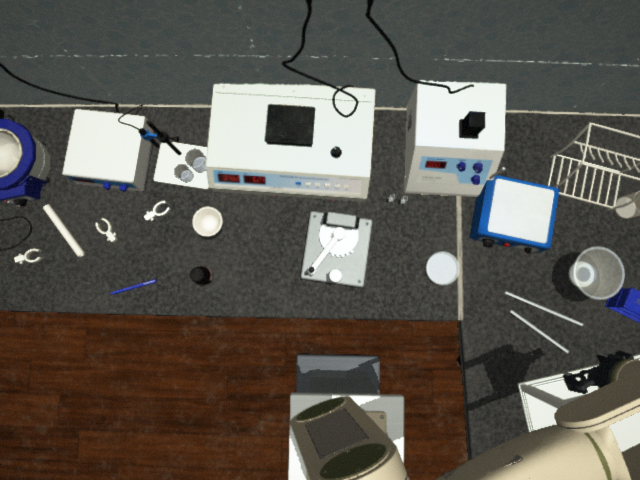

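View pics/wrist0.png

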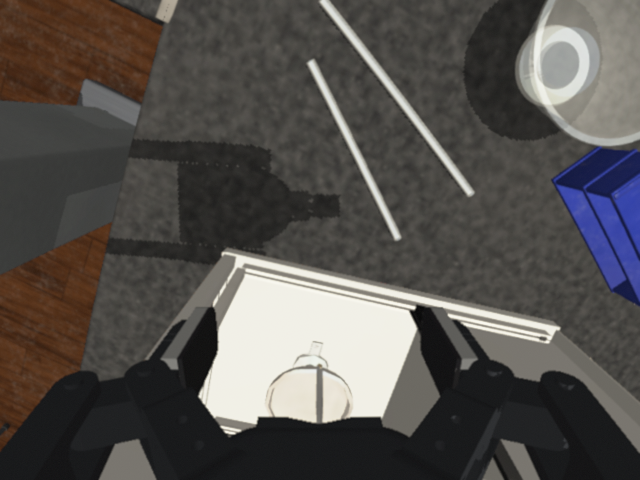

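The top view shows the attenuator at about (337,248), with the cap at (335,276), the grip at (310,271), the dish at (442,268), the mortar at (207,221) and the bottle at (200,275). I'll zoom in on it.

```bash
python3 - <<'E'
from h import *
D=load('top0')
c=D['p'][200:296,290:390,::-1]; cv2.imwrite('pics/topz.png',cv2.resize(c,None,fx=6,fy=6,interpolation=cv2.INTER_CUBIC))
D=load('scene0')
c=D['p'][200:320,270:400,::-1]; cv2.imwrite('pics/scz.png',cv2.resize(c,None,fx=5,fy=5,interpolation=cv2.INTER_CUBIC))
D=load('top0')
for n,u,v,z in [('c1',302,280,30),('c2',365,286,30),('c3',374,217,30),('c4',311,212,30),('cap',335,276,92),('grip',309,271,121),('mortar',207,221,50),('bottle',200,275,92),('dish',442,268,16)]:
    print(n,onz(D,u,v,z).round(1),pt(D,u,v).round(1))
for u in [300,340,380,440]:
    for v in range(300,330,4): print(u,v,pt(D,u,v).round(0))
E
```

```text
c1 [468.7 131.9  30. ] [469.3 132.9   6. ]
c2 [455.2 -44.6  30. ] [455.8 -47.7  -3.3]
c3 [650.9 -68.7  30. ] [655.3 -71.6   3.9]
c4 [662.1 110.7  30. ] [662.3 110.7  28.7]
cap [479.2  41.5  92. ] [479.1  41.5  92.5]
grip [489.8 110.5 121. ] [489.8 110.5 121.4]
mortar [628.  401.9  50. ] [633.2 410.4  15.8]
bottle [474.8 403.7  92. ] [474.8 404.   90.9]
dish [ 510.1 -264.6   16. ] [ 510.  -264.2   17.5]
300 300 [412. 138.   0.]
300 304 [401. 137.   3.]
300 308 [390. 137.   1.]
300 312 [379. 137.   6.]
300 316 [367. 137.   1.]
300 320 [ 311.  171. -804.]
300 324 [ 294.  170. -802.]
300 328 [ 275.  170. -810.]
340 300 [415.  23.  -5.]
340 304 [403.  23.  -5.]
340 308 [392.  23.   4.]
340 312 [381.  23.   1.]
340 316 [369.  23.  -2.]
340 320 [ 315.  -10. -797.]
340 324 [ 297.  -10. -797.]
340 328 [ 279.  -11. -812.]
380 300 [417. -90.   6.]
380 304 [405. -91.  -1.]
380 308 [394. -91.  -4.]
380 312 [383. -90.   4.]
380 316 [372. -91.   3.]
380 320 [ 318. -192. -808.]
380 324 [ 300. -192. -802.]
380 328 [ 282. -192. -804.]
440 300 [ 420. -262.    1.]
440 304 [ 408. -262.    1.]
440 308 [ 397. -262.    1.]
440 312 [ 385. -263.   -5.]
440 316 [ 374. -262.    1.]
440 320 [ 363. -262.   -1.]
440 324 [ 305. -463. -795.]
440 328 [ 286. -465. -806.]
```

View pics/topz.png

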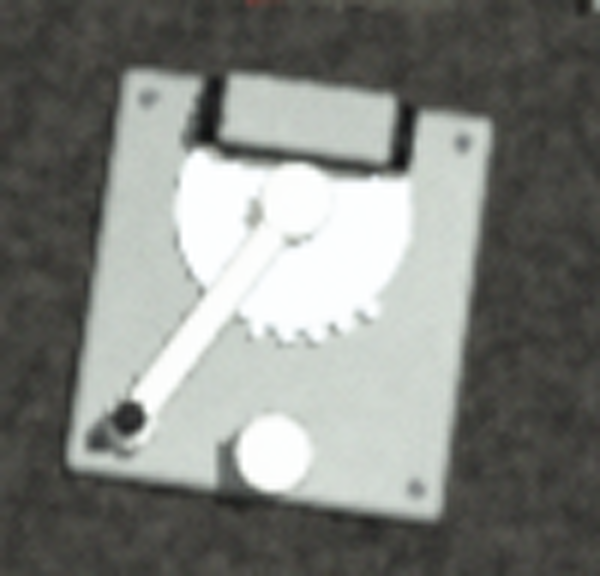

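View pics/scz.png

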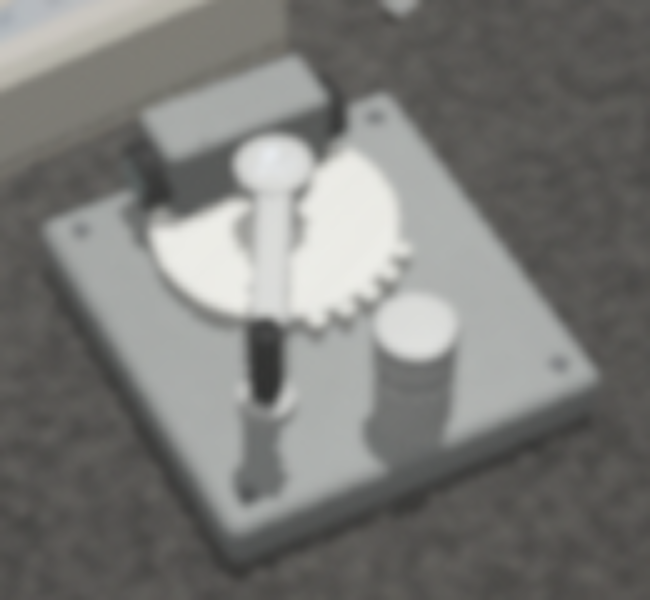

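```bash
cat >> h.py <<'E'
def down(jaw):  # tool x=-z world, tool z at angle jaw(deg)
    a=np.radians(jaw); z=np.array([np.cos(a),np.sin(a),0]); x=np.array([0,0,-1.]); return np.column_stack([x,np.cross(z,x),z])
def plan(pos,jaw,show=True):
    s=r.sense(); M=R.from_euler('xyz',s['tcp_rot'],degrees=True).as_matrix()
    sh=M.T@(np.array(pos,float)-s['tool_pos'])/10
    best=None
    for j in (jaw,jaw+180):
        rv=R.from_matrix(M.T@down(j)).as_rotvec(degrees=True)
        if best is None or np.linalg.norm(rv)<np.linalg.norm(best): best=rv
    za=np.degrees(np.arctan2(M[1,2],M[0,2]))
    if show: print('t',round(s['time'],2),'pos',s['tool_pos'].round(1) if hasattr(s['tool_pos'],'round') else np.round(s['tool_pos'],1),'jaw',round(za,1),'gap',round(s['finger_gap'],1),'F',np.round(s['ft_force'],1),'q',np.round(s['joint_pos'],0))
    print('shift',sh.round(2),'rot',best.round(2)); return sh,best
E
python3 - <<'E'
from h import *
M=R.from_euler('xyz',r.sense()['tcp_rot'],degrees=True).as_matrix(); print(M.round(3))
plan([530,60,250],-6)
plan([530,60,250],84)
E
```

```text
[[-0.001  0.892  0.452]
 [ 0.001  0.452 -0.892]
 [-1.     0.    -0.001]]
t 0.15 pos [ 271.  -534.9  230.5] jaw -63.1 gap 85.4 F [-0.1 -0.5  0.6] q [-68.   8.  85.  -0.  87.  -5.]
shift [ -1.89  49.99 -41.37] rot [-5.714e+01 -7.000e-02 -5.000e-02]
t 0.15 pos [ 271.  -534.9  230.5] jaw -63.1 gap 85.4 F [-0.1 -0.5  0.6] q [-68.   8.  85.  -0.  87.  -5.]
shift [ -1.89  49.99 -41.37] rot [ 3.286e+01 -8.000e-02  2.000e-02]
```

Emit:
servo_tool([
  [[0,-1.9,25,-20.7,-28.5,0,0],[0,-1.9,25,-20.7,-28.5,0,0],[0,-1.9,25,-20.7,-28.5,0,0],[0,-1.9,25,-20.7,-28.5,0,0],[0,-1.9,50,-41.4,-57.1,0,0],[0,-1.9,50,-41.4,-57.1,0,0],[0,-1.9,50,-41.4,-57.1,0,0],[0,-1.9,50,-41.4,-57.1,0,0]],
])

```text
time: 0.95
tool_pos: [430.8, -166.9, 246.2]
tcp_rot: [-20.3, 90.0, -26.0]
ft_force: [1.7, -0.1, 0.6]
finger_gap: 85.3
```

```bash
python3 - <<'E'
from h import *
plan([530,60,250],-6)
E
```

```text
t 0.95 pos [ 430.8 -166.9  246.2] jaw -5.7 gap 85.3 F [ 1.7 -0.1  0.6] q [-28. -15. 105.   0.  90. -22.]
shift [-0.38 23.56  7.6 ] rot [0.27 0.02 0.01]
```

Emit:
servo_tool([
  [[0,-0.4,23.5,7.6,0,0,0],[0,-0.4,23.5,7.6,0,0,0],[0,-0.4,23.5,7.6,0,0,0],[0,-0.4,23.5,7.6,0,0,0],[0,-0.4,23.5,7.6,0,0,0],[0,-0.4,23.5,7.6,0,0,0],[0,-0.4,23.5,7.6,0,0,0],[0,-0.4,23.5,7.6,0,0,0]],
])

```text
time: 1.75
tool_pos: [530.5, 56.1, 249.9]
tcp_rot: [-141.2, 89.9, -147.3]
ft_force: [-0.3, -0.6, -0.3]
finger_gap: 85.7
```

```bash
python3 - <<'E'
from h import *
plan([530,60,250],-6)
snap('wrist','w1'); snap('top','t1')
E
```

```text
t 1.75 pos [530.5  56.1 249.9] jaw -6.1 gap 85.7 F [-0.3 -0.6 -0.3] q [ 1. -3. 94. -0. 89.  7.]
shift [-0.01  0.38 -0.09] rot [-0.06 -0.04  0.03]
```

View pics/w1.png

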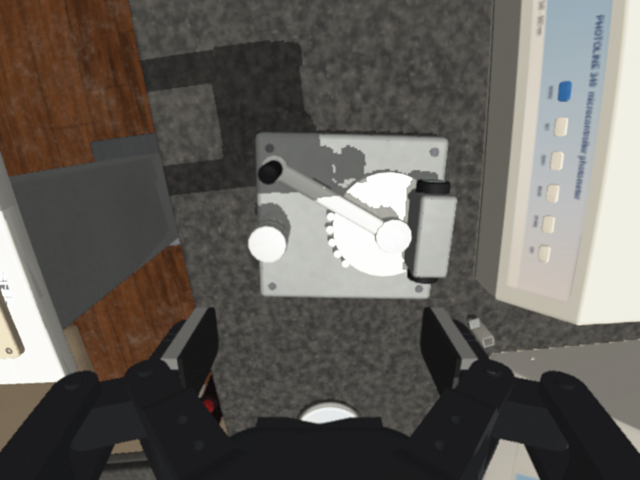

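The wrist view shows the cap top at (267,243), the grip at (270,171), the pivot at (393,236), the teeth near (332–346, 213–265) and the bed corners. I'll extract these precisely.

```bash
python3 - <<'E'
from h import *
D=load('w1')
c=D['p'][125:305,245:465,::-1]; cv2.imwrite('pics/w1z.png',cv2.resize(c,None,fx=3.6,fy=3.3,interpolation=cv2.INTER_CUBIC)[:600])
c=D['p'][195:285,310:420,::-1]; cv2.imwrite('pics/w1y.png',cv2.resize(c,None,fx=6,fy=6,interpolation=cv2.INTER_CUBIC))
for n,u,v,z in [('c1',257,134,30),('c4',446,138,30),('c3',429,298,30),('c2',262,297,30),('cap',267.5,243,92),('grip',270,171,121),('piv',393,236,82)]:
    print(n,onz(D,u,v,z).round(1),pt(D,u,v).round(1))
E
```

```text
c1 [477.2 136.2  30. ] [476.6 136.2  26.6]
c4 [662.9 113.3  30. ] [672.9 111.6   0.9]
c3 [643.7 -61.1  30. ] [ 6.525e+02 -7.750e+01 -4.000e-01]
c2 [455.  -39.6  30. ] [ 4.48e+02 -5.42e+01 -2.00e-01]
cap [482.5  42.5  92. ] [482.6  42.6  92.3]
grip [498.3 108.  121. ] [498.2 107.9 120.3]
piv [596.  34.  82.] [596.3  33.4  80.2]
```

View pics/w1z.png

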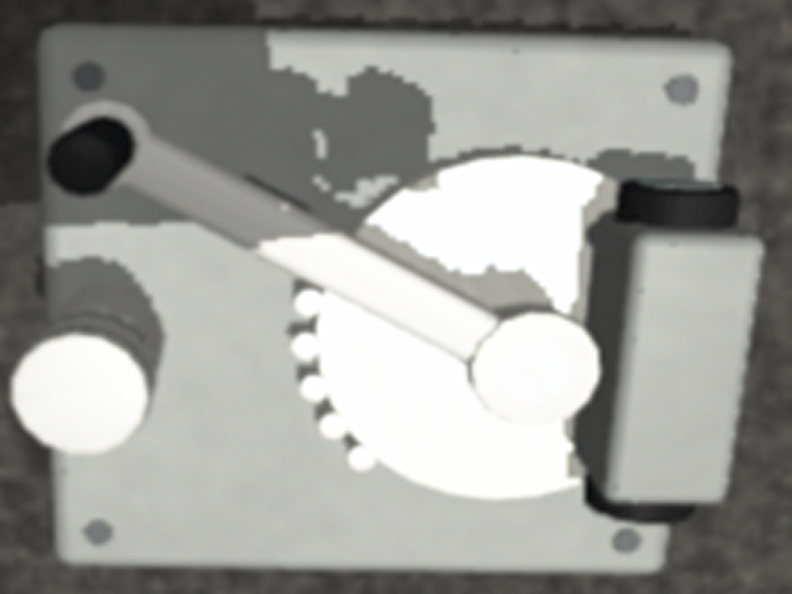

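View pics/w1y.png

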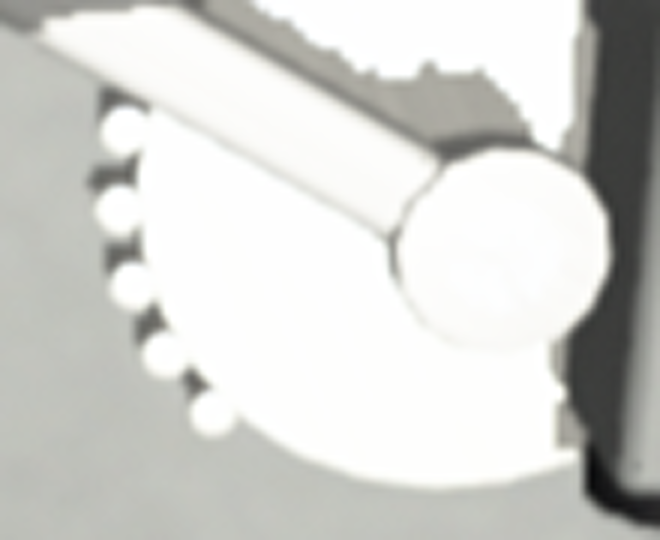

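```bash
python3 - <<'E'
from h import *
from scipy.optimize import least_squares
D=load('w1'); p=D['p'].astype(int); d=D['d']
# black grip
g=p.max(2)<45; g[:, :250]=0; g[:,300:]=0; g[:140]=0; g[200:]=0
ys,xs=np.nonzero(g); print('grip blob',xs.mean(),ys.mean(),len(xs))
P=np.array([pt(D,u,v) for u,v in zip(xs,ys)]); top=P[abs(P[:,2]-121)<4]; print('grip top',len(top),top.mean(0).round(1),'range',top.min(0).round(1),top.max(0).round(1))
# cap by depth points near 92
vs,us=np.mgrid[225:265,245:295]; P=np.array([pt(D,u,v) for u,v in zip(us.ravel(),vs.ravel())])
c=P[abs(P[:,2]-92)<5]; print('cap',len(c),c.mean(0).round(1),c.min(0).round(1),c.max(0).round(1))
vs,us=np.mgrid[210:265,365:415]; P=np.array([pt(D,u,v) for u,v in zip(us.ravel(),vs.ravel())]); k=(P[:,2]>60)&(P[:,2]<100)&(P[:,0]<620)
print('pivot z', np.percentile(P[k][:,2],[10,50,90]))
corn=[(256.1,132.6),(447.8,137.7),(429.7,298.3),(262.2,296.2)]
A=np.array([onz(D,*q,30)[:2] for q in corn]); B=np.array([[-135,90],[60,90],[60,-90],[-135,-90]],float)
Rm,_=R.align_vectors(np.c_[A-A.mean(0),np.zeros(4)],np.c_[B-B.mean(0),np.zeros(4)]); yaw=Rm.as_euler('xyz')[2]
Rz=Rm.as_matrix()[:2,:2]; t=A.mean(0)-Rz@B.mean(0); print('device yaw',np.degrees(yaw),'pivot',t,'\nres',(A-(B@Rz.T+t)).round(1).tolist())
teeth=[(331.2,216.7),(330,230.2),(331.8,242.8),(337.3,254),(345,263.8)]
print('tooth z',[pt(D,*q)[2].round(1) for q in teeth])
for z in (50,56,60):
  T=np.array([onz(D,*q,z)[:2] for q in teeth])
  f=least_squares(lambda x:np.hypot(T[:,0]-x[0],T[:,1]-x[1])-x[2],[595,32,60]); print(z,'circ',f.x.round(1),np.degrees(np.arctan2(*(T-t).T[::-1]))%360, np.hypot(*(T-t).T))
E
```

```text
grip blob 267.75235849056605 170.28773584905662 424
grip top 305 [496.3 106.2 120.6] range [488.5  99.  117. ] [503.9 113.3 123. ]
cap 1078 [482.   42.6  91.4] [465.   25.1  87.1] [498.2  58.8  94. ]
pivot z [70.47817155 79.12364443 80.46689398]
device yaw -6.936200930052337 pivot [597.48310449  33.17328987] 
res [[2.2, -1.2], [-3.2, -1.8], [-1.7, 1.8], [2.8, 1.2]]
tooth z [np.float64(41.3), np.float64(42.7), np.float64(41.3), np.float64(40.8), np.float64(41.8)]
50 circ [593.1  33.1  54.2] [163.18624045 176.9033492  190.05620872 203.1899313  216.57092889] [58.36516608 58.47617304 58.75336772 58.07489951 57.80114107]
56 circ [592.2  34.8  53.3] [161.81511377 175.21735449 188.15962868 201.14734002 214.50026315] [58.86026075 58.60105345 58.45822642 57.33807229 56.59004304]
60 circ [591.5  36.   52.6] [160.91410225 174.09797051 186.88547901 199.75736453 213.07112051] [59.20878568 58.71238865 58.29733694 56.88819376 55.82517154]
```

```bash
python3 - <<'E'
from h import *
D=load('w1'); t=np.array([597.5,33.2])
teeth=[(331.2,216.7),(330,230.2),(331.8,242.8),(337.3,254),(345,263.8)]
T=np.array([onz(D,*q,42)[:2] for q in teeth]); a=np.arctan2(*(T-t).T[::-1])%(2*np.pi)
print(np.degrees(a),np.diff(a),np.hypot(*(T-t).T)); 
rest=np.radians(144.3); print('crest lever angles',a-rest, 'fit first',(a-rest-0.24*np.arange(5)).mean())
plan([482,42.6,200],-4.7)
E
```

```text
[165.07936582 179.18621594 192.5733553  205.84564513 219.20555846] [0.24621098 0.23364966 0.23164516 0.23317448] [57.76748799 58.40527301 59.26807418 59.19553714 59.55764544]
crest lever angles [0.36266835 0.60887933 0.84252899 1.07417415 1.30734862] fit first 0.3591198887498154
t 1.85 pos [530.6  55.6 250.2] jaw -6.1 gap 85.2 F [ 0.5 -0.6  0.6] q [ 0. -3. 94. -0. 89.  7.]
shift [ 5.02 -1.81 -4.69] rot [-1.45 -0.    0.02]
```

Emit:
servo_tool([
  [[85,5,-1.8,-4.7,-1.4,0,0],[85,5,-1.8,-4.7,-1.4,0,0],[85,11,-1.8,-4.7,-1.4,0,0],[85,11,-1.8,-4.7,-1.4,0,0],[85,11,-1.8,-4.7,-1.4,0,0],[85,11,-1.8,-4.7,-1.4,0,0]],
], force=40)

```text
time: 2.45
tool_pos: [483.3, 43.5, 142.1]
tcp_rot: [3.8, 89.9, -0.8]
ft_force: [0.7, -0.3, 0.6]
finger_gap: 56.9
```

```bash
python3 - <<'E'
from h import *
plan([482,42.6,54],-4.7)
snap('wrist','w2')
D=load('w2')
vs,us=np.mgrid[0:480:2,0:640:2]; P=np.array([pt(D,u,v) for u,v in zip(us.ravel(),vs.ravel())])
c=P[(abs(P[:,2]-92)<5)&(np.hypot(P[:,0]-482,P[:,1]-42.6)<25)]; print('cap',len(c),c.mean(0).round(1),c.min(0).round(1),c.max(0).round(1))
E
```

```text
t 2.45 pos [483.3  43.5 142.1] jaw -4.7 gap 56.9 F [ 0.7 -0.3  0.6] q [ -1.  -7. 109.   0.  78.   4.]
shift [ 8.81 -0.1  -0.14] rot [ 0.01  0.1  -0.01]
cap 626 [481.4  42.8  91.5] [464.6  24.2  87.7] [498.1  58.6  94.1]
```

View pics/w2.png

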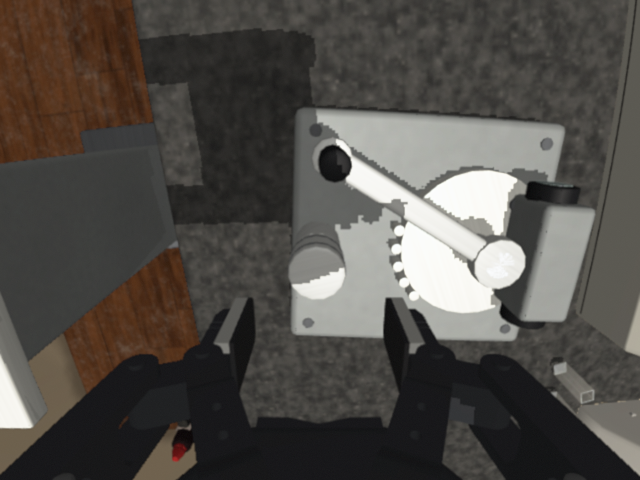

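The cap top at (317,272) lies centred between the finger pads (252 and 388), so I'll descend.

Emit:
servo_tool([
  [[85,3,-0.1,-0.2,0,0,0],[85,5,-0.1,-0.2,0,0,0],[85,7,-0.1,-0.2,0,0,0],[85,8.8,-0.1,-0.2,0,0,0],[85,8.8,-0.1,-0.2,0,0,0],[85,8.8,-0.1,-0.2,0,0,0]],
])

```text
time: 3.1
tool_pos: [481.5, 43.1, 54.0]
tcp_rot: [4.0, 89.9, -0.6]
ft_force: [-0.8, -0.8, 0.8]
finger_gap: 56.7
```

Emit:
servo_tool([
  [[200,0,0,0,0,0,0],[200,0,0,0,0,0,0],[200,0,0,0,0,0,0],[200,0,0,0,0,0,0],[200,0,0,0,0,0,0],[200,0,0,0,0,0,0]],
], force=40)

```text
time: 3.7
tool_pos: [481.8, 43.1, 54.2]
tcp_rot: [3.8, 89.8, -0.8]
ft_force: [-0.3, 0.1, 6.3]
finger_gap: 33.9
```

```bash
python3 - <<'E'
from h import *
plan([482,42.6,54],-4.7)
snap('wrist','w3')
E
```

```text
t 3.7 pos [481.8  43.1  54.2] jaw -4.6 gap 33.9 F [-0.3  0.1  6.3] q [ -1.  -1. 114.   0.  67.   4.]
shift [ 0.02 -0.05  0.03] rot [ 0.06  0.19 -0.01]
```

View pics/w3.png

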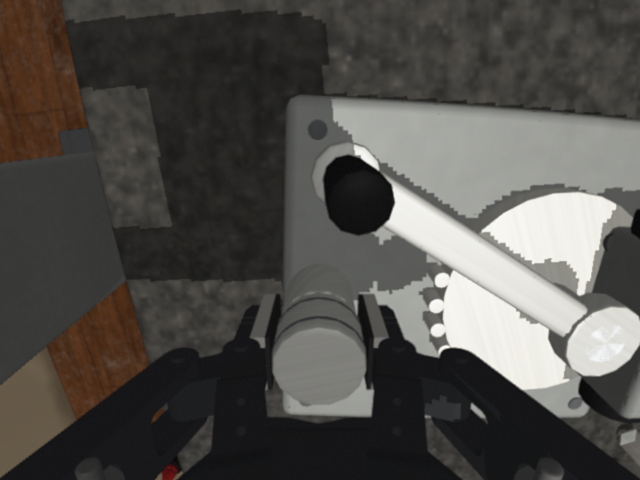

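The cap is held between the pads (gap 34 mm). I'll lift straight up, slowly at first.

Emit:
servo_tool([
  [[200,-0.8,0,0,0,0,0],[200,-1.6,0,0,0,0,0],[200,-2.5,0,0,0,0,0],[200,-3.5,0,0,0,0,0],[200,-5,0,0,0,0,0],[200,-6.5,0,0,0,0,0],[200,-8,0,0,0,0,0],[200,-8,0,0,0,0,0]],
])

```text
time: 4.55
tool_pos: [482.0, 43.1, 135.3]
tcp_rot: [3.5, 89.7, -1.2]
ft_force: [0.6, 0.6, -0.4]
finger_gap: 34.0
```

```bash
python3 - <<'E'
from h import *
plan([490,225,134],-4.7)
snap('scene','s4');snap('wrist','w4')
D=load('s4'); cv2.imwrite('pics/s4z.png',cv2.resize(D['p'][150:330,240:420,::-1],None,fx=3.3,fy=3.3))
E
```

```text
t 4.55 pos [482.   43.1 135.3] jaw -4.6 gap 34.0 F [ 0.6  0.6 -0.4] q [ -1.  -7. 110.  -0.  77.   4.]
shift [ 0.13 18.2  -0.67] rot [ 0.06  0.27 -0.02]
```

View pics/s4z.png

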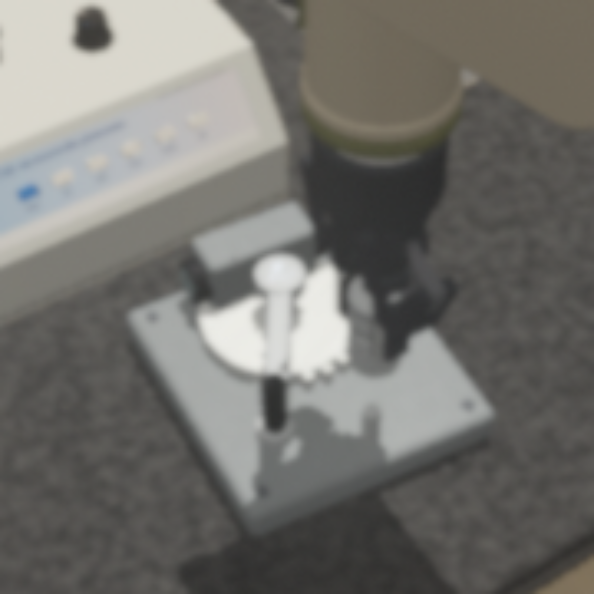

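View pics/w4.png

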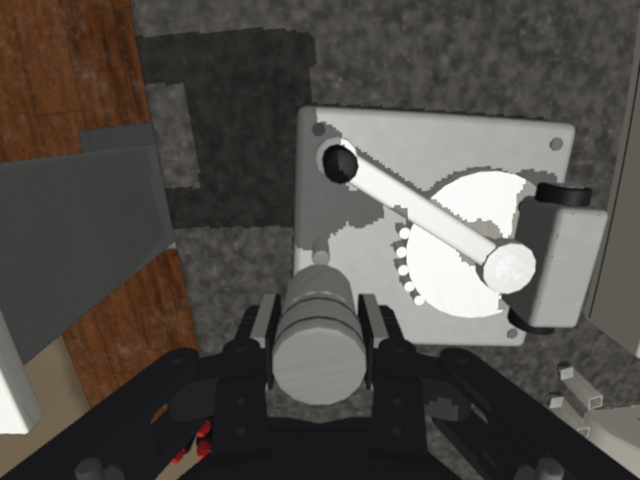

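The cap is off the pin (pin visible at (320,255)). The grip's top is at 121 mm and the cap's foot at about 111 mm, so I need more height before crossing it.

Emit:
servo_tool([
  [[200,-5,0,0,0,0,0],[200,-5,0,0,0,0,0],[200,-5,4,-0.7,0,0,0],[200,-5,8.5,-0.7,0,0,0],[200,-5,13,-0.7,0,0,0],[200,-5,18,-0.7,0,0,0],[200,-5,18,-0.7,0,0,0],[200,-5,18,-0.7,0,0,0]],
])

```text
time: 5.45
tool_pos: [486.8, 223.9, 180.8]
tcp_rot: [-150.1, 89.9, -154.5]
ft_force: [-0.1, 0.8, -0.4]
finger_gap: 34.0
```

```bash
python3 - <<'E'
from h import *
plan([490,223,34],-4.7)
plan([490,223,24.5],-4.7)
E
```

```text
t 5.45 pos [486.8 223.9 180.8] jaw -4.5 gap 34.0 F [-0.1  0.8 -0.4] q [19. -1. 99. -0. 82. 24.]
shift [14.68 -0.05  0.36] rot [ 0.22 -0.12  0.07]
t 5.45 pos [486.8 223.9 180.8] jaw -4.5 gap 34.0 F [-0.1  0.8 -0.4] q [19. -1. 99. -0. 82. 24.]
shift [15.63 -0.05  0.36] rot [ 0.22 -0.12  0.07]
```

Emit:
servo_tool([
  [[200,4,0,0.3,0,0,0],[200,8,0,0.3,0,0,0],[200,11.5,0,0.3,0,0,0],[200,13.5,0,0.3,0,0,0],[200,14.5,0,0.3,0,0,0],[200,15,0,0.3,0,0,0],[200,15.2,0,0.3,0,0,0],[200,15.2,0,0.3,0,0,0]],
])

```text
time: 6.25
tool_pos: [491.7, 222.8, 31.3]
tcp_rot: [21.5, 89.9, 16.8]
ft_force: [-0.2, -0.4, -1.1]
finger_gap: 34.2
```

Emit:
servo_tool([
  [[200,0.2,0,0,0,0,0],[200,0.3,0,0,0,0,0],[200,0.4,0,0,0,0,0],[200,0.4,0,0,0,0,0]],
])

```text
time: 6.65
tool_pos: [490.7, 222.9, 26.3]
tcp_rot: [24.9, 90.0, 20.3]
ft_force: [0.3, 0.0, -1.1]
finger_gap: 33.9
```

Emit:
servo_tool([
  [[200,0.1,0,0,0,0,0],[200,0.15,0,0,0,0,0],[200,0.2,0,0,0,0,0],[200,0.2,0,0,0,0,0]],
])

```text
time: 7.05
tool_pos: [490.7, 222.9, 24.4]
tcp_rot: [155.9, 90.0, 151.2]
ft_force: [-0.1, 0.8, 0.5]
finger_gap: 34.0
```

Emit:
servo_tool([
  [[200,0.1,0,0,0,0,0],[200,0.1,0,0,0,0,0]],
])

```text
time: 7.25
tool_pos: [490.9, 222.9, 24.2]
tcp_rot: [65.0, 90.0, 60.4]
ft_force: [-5.1, -1.0, 10.2]
finger_gap: 34.0
```

The foot is on the counter (10 N upward reaction), so I'll release and rise.

Emit:
servo_tool([
  [[170,0,0,0,0,0,0],[150,0,0,0,0,0,0],[110,0,0,0,0,0,0],[85,0,0,0,0,0,0],[85,0,0,0,0,0,0],[85,0,0,0,0,0,0]],
])

```text
time: 7.85
tool_pos: [490.7, 222.8, 23.1]
tcp_rot: [-151.2, 90.0, -155.9]
ft_force: [0.4, -1.0, -0.4]
finger_gap: 57.1
```

Emit:
servo_tool([
  [[85,-2,0,0,0,0,0],[85,-5,0,0,0,0,0],[85,-9,0,0,0,0,0],[85,-13,0,0,0,0,0],[85,-17,0,0,0,0,0],[85,-19,0,0,0,0,0],[85,-19,0,0,0,0,0]],
])

```text
time: 8.55
tool_pos: [493.0, 223.6, 217.9]
tcp_rot: [23.9, 89.6, 19.2]
ft_force: [0.9, 0.1, -0.5]
finger_gap: 57.0
```

```bash
python3 - <<'E'
from h import *
plan([496.3,106.2,210],54.3)
snap('wrist','w5'); snap('scene','s5')
E
```

```text
t 8.55 pos [493.  223.6 217.9] jaw -4.6 gap 57.0 F [ 0.9  0.1 -0.5] q [19. -2. 96.  0. 85. 24.]
shift [  0.76 -11.68   1.28] rot [-5.894e+01  4.500e-01  4.000e-02]
```

View pics/w5.png

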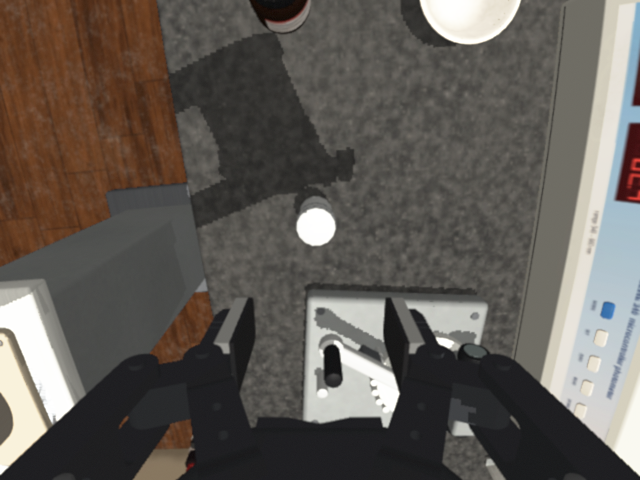

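View pics/s5.png

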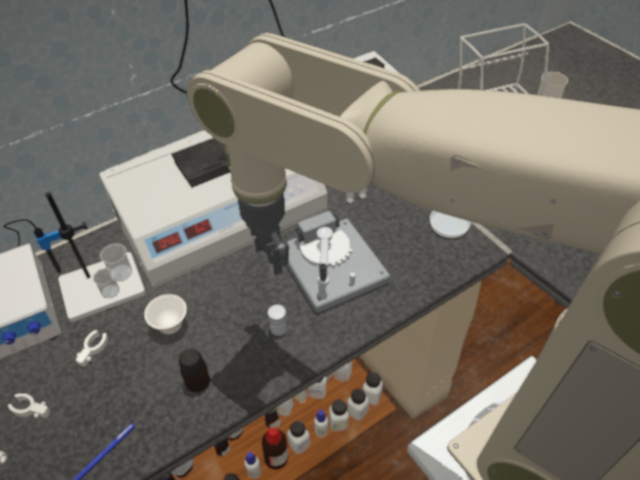

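The cap stands upright at wrist pixel (316,226), about (490,223) on the counter, and the lever is clear. Next I go above the grip.

Emit:
servo_tool([
  [[85,0.8,-11.7,1.3,-8,0.4,0],[85,0.8,-11.7,1.3,-17,0.4,0],[85,0.8,-11.7,1.3,-25,0.4,0],[85,0.8,-11.7,1.3,-34,0.4,0],[85,0.8,-11.7,1.3,-42,0.4,0],[85,0.8,-11.7,1.3,-50,0.4,0],[85,2.8,-11.7,1.3,-58.9,0.4,0],[85,3.8,-11.7,1.3,-58.9,0.4,0]],
])

```text
time: 9.45
tool_pos: [492.5, 104.9, 171.8]
tcp_rot: [143.0, 89.4, -162.6]
ft_force: [0.1, -0.0, -0.2]
finger_gap: 57.2
```

```bash
python3 - <<'E'
from h import *
plan([496.3,106.2,86],54.3)
snap('wrist','w6')
D=load('w6'); p=D['p'].astype(int)
vs,us=np.mgrid[0:480:2,0:640:2]; P=np.array([pt(D,u,v) for u,v in zip(us.ravel(),vs.ravel())])
c=P[(abs(P[:,2]-121)<4)&(np.hypot(P[:,0]-496,P[:,1]-106)<20)]; print('grip',len(c),c.mean(0).round(1),c.min(0).round(1),c.max(0).round(1))
E
```

```text
t 9.45 pos [492.5 104.9 171.8] jaw 54.4 gap 57.2 F [ 0.1 -0.  -0.2] q [  6.  -5. 104.  -0.  81. -48.]
shift [ 8.58 -0.29  0.41] rot [ 0.12 -0.51 -0.38]
grip 128 [494.3 106.2 120.3] [487.3  99.1 117. ] [502.3 113.1 122.4]
```

View pics/w6.png

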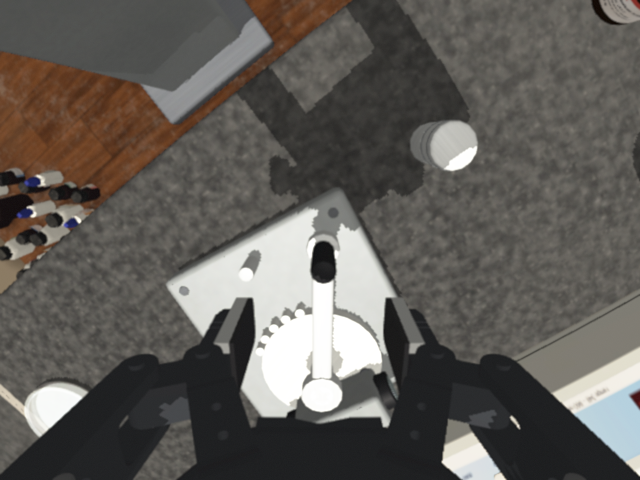

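The grip (322,255) is centred between the fingers and the lever lies along the picture's vertical, so I'll descend and close.

Emit:
servo_tool([
  [[85,3,-0.2,0.35,0,-0.5,-0.4],[85,5,-0.2,0.35,0,-0.5,-0.4],[85,7,-0.2,0.35,0,-0.5,-0.4],[85,8.5,-0.2,0.35,0,-0.5,-0.4],[85,8.5,-0.2,0.35,0,-0.5,-0.4],[85,8.5,-0.2,0.35,0,-0.5,-0.4]],
])

```text
time: 10.1
tool_pos: [497.2, 106.6, 90.2]
tcp_rot: [-52.6, 89.8, 1.5]
ft_force: [1.0, -0.5, 0.2]
finger_gap: 56.8
```

Emit:
servo_tool([
  [[150,0,0,0,0,0,0],[180,0,0,0,0,0,0],[230,0,0,0,0,0,0],[230,0,0,0,0,0,0],[230,0,0,0,0,0,0],[230,0,0,0,0,0,0],[230,0,0,0,0,0,0]],
], force=40)

```text
time: 10.8
tool_pos: [496.8, 104.9, 91.4]
tcp_rot: [-96.0, 89.8, -41.8]
ft_force: [-8.9, -9.3, 12.5]
finger_gap: 14.7
```

```bash
python3 - <<'E'
from h import *
plan([495.3,106.2,86],54.3)
snap('wrist','w7')
E
```

```text
t 10.8 pos [496.8 104.9  91.4] jaw 54.2 gap 14.7 F [-8.9 -9.3 12.5] q [  6.  -0. 109.  -0.  72. -48.]
shift [0.54 0.2  0.02] rot [-0.06 -0.03  0.24]
```

View pics/w7.png

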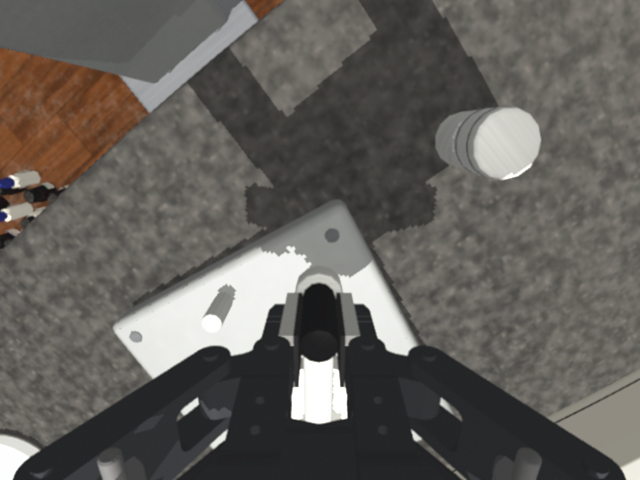

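The grip is held (gap 14.7 mm) and the lever is at its stop. Now I'll swing along the arc in small steps. In the tool frame the pivot is at y = −12.5 cm, so a turn θ means shift y −12.5(1−cosθ), z −12.5 sinθ, rot x −θ.

```bash
cat >> h.py <<'E'
PIV=np.array([597.5,33.2])
def lev():
    s=r.sense(); P=np.array(s['tool_pos'])[:2]-PIV; a=np.arctan2(P[1],P[0])%(2*np.pi); F=np.array(s['ft_force'])
    t=np.array([-np.sin(a),np.cos(a)]); u=P/np.hypot(*P)
    M=R.from_euler('xyz',s['tcp_rot'],degrees=True).as_matrix(); jaw=np.degrees(np.arctan2(M[1,2],M[0,2]))
    print(f"t {s['time']:.2f} th {a-np.radians(144.5):.3f} rad {np.hypot(*P):.1f} z {s['tool_pos'][2]:.1f} push {-F[:2]@t:.1f} Frad {F[:2]@u:.1f} Fz {F[2]:.1f} jawerr {jaw-np.degrees(a)+90:.1f} gap {s['finger_gap']:.1f} pos {np.round(s['tool_pos'],1)}")
E
python3 -c "
from h import *
lev()
for d in (.24,.12,.06,.05,.04,.03,.02): print(d,-12.5*(1-np.cos(d)),-12.5*np.sin(d),-np.degrees(d))"
```

```text
t 10.85 th 0.001 rad 123.6 z 91.4 push -13.4 Frad 1.6 Fz 11.7 jawerr -0.3 gap 14.8 pos [496.8 104.8  91.4]
0.24 -0.3582753143496292 -2.9712828303391823 -13.750987083139757
0.12 -0.08989205182667187 -1.496402591111492 -6.875493541569878
0.06 -0.02249325080994763 -0.7495500809930574 -3.437746770784939
0.05 -0.015621745062921466 -0.6247396158834791 -2.8647889756541165
0.04 -0.009998666737776052 -0.499866677332927 -2.291831180523293
0.03 -0.005624578137655711 -0.3749437525311958 -1.7188733853924696
0.02 -0.002499916667778046 -0.2499833336666635 -1.1459155902616465
```

Emit:
servo_tool([
  [[230,0,-0.01,-0.37,-1.7,0,0],[230,0,-0.02,-0.75,-3.4,0,0],[230,0,-0.06,-1.12,-5.2,0,0],[230,0,-0.09,-1.5,-6.9,0,0],[230,0,-0.09,-1.5,-6.9,0,0]],
])

```text
time: 11.35
tool_pos: [490.0, 94.4, 91.5]
tcp_rot: [-47.9, 89.6, 13.3]
ft_force: [-0.9, 4.5, 5.2]
finger_gap: 14.8
```

```bash
python3 -c "
from h import *
lev()"
```

```text
t 11.35 th 0.102 rad 123.7 z 91.5 push 3.5 Frad 3.0 Fz 5.2 jawerr 0.9 gap 14.8 pos [490.   94.4  91.5]
```

Emit:
servo_tool([
  [[230,0,-0.01,-0.37,-1.7,0,0],[230,0,-0.02,-0.75,-3.4,0,0],[230,0,-0.02,-0.75,-3.4,0,0],[230,0,-0.02,-0.75,-3.4,0,0]],
])

```text
time: 11.75
tool_pos: [486.5, 88.1, 91.5]
tcp_rot: [-49.7, 89.6, 14.8]
ft_force: [-2.3, 5.2, 6.2]
finger_gap: 14.7
```

```bash
python3 -c "
from h import *
lev()"
```

```text
t 11.75 th 0.160 rad 123.8 z 91.5 push 3.6 Frad 4.3 Fz 6.2 jawerr 0.8 gap 14.7 pos [486.5  88.1  91.5]
```

Emit:
servo_tool([
  [[230,0,-0.01,-0.25,-1.15,0,0],[230,0,-0.01,-0.5,-2.3,0,0],[230,0,-0.01,-0.5,-2.3,0,0],[230,0,-0.01,-0.5,-2.3,0,0]],
])

```text
time: 12.15
tool_pos: [484.4, 83.6, 91.5]
tcp_rot: [-50.2, 89.6, 16.7]
ft_force: [-3.3, 5.4, 7.4]
finger_gap: 14.7
```

```bash
python3 -c "
from h import *
lev()"
```

```text
t 12.15 th 0.200 rad 123.8 z 91.5 push 3.6 Frad 5.2 Fz 7.4 jawerr 0.9 gap 14.7 pos [484.4  83.6  91.5]
```

Emit:
servo_tool([
  [[230,0,-0.01,-0.25,-1.15,0,0],[230,0,-0.01,-0.5,-2.3,0,0],[230,0,-0.01,-0.5,-2.3,0,0],[230,0,-0.01,-0.5,-2.3,0,0]],
])

```text
time: 12.55
tool_pos: [482.4, 79.0, 91.5]
tcp_rot: [-51.5, 89.7, 17.6]
ft_force: [-5.5, 5.5, 8.7]
finger_gap: 14.9
```

```bash
python3 -c "
from h import *
lev()"
```

```text
t 12.55 th 0.241 rad 123.9 z 91.5 push 3.1 Frad 7.1 Fz 8.7 jawerr 0.8 gap 14.9 pos [482.4  79.   91.5]
```

Emit:
servo_tool([
  [[230,-0.05,0.03,-0.2,-0.9,0,0],[230,-0.1,0.06,-0.38,-1.7,0,0],[230,-0.1,0.06,-0.38,-1.7,0,0],[230,-0.1,0.06,-0.38,-1.7,0,0]],
])

```text
time: 12.95
tool_pos: [480.9, 75.5, 91.6]
tcp_rot: [-56.6, 89.6, 14.3]
ft_force: [3.4, 6.7, -1.5]
finger_gap: 14.8
```

```bash
python3 -c "
from h import *
lev()"
```

```text
t 12.95 th 0.271 rad 124.0 z 91.6 push 7.5 Frad -0.9 Fz -1.5 jawerr 0.8 gap 14.8 pos [480.9  75.5  91.6]
```

Emit:
servo_tool([
  [[230,0,-0.01,-0.2,-0.9,0,0],[230,0,-0.01,-0.38,-1.7,0,0],[230,0,-0.01,-0.38,-1.7,0,0],[230,0,-0.01,-0.38,-1.7,0,0]],
])

```text
time: 13.35
tool_pos: [479.6, 71.7, 91.6]
tcp_rot: [-60.0, 89.6, 12.6]
ft_force: [1.9, 4.7, -0.9]
finger_gap: 14.9
```

```bash
python3 -c "
from h import *
lev()"
```

```text
t 13.35 th 0.304 rad 124.1 z 91.6 push 5.0 Frad -0.4 Fz -0.9 jawerr 0.6 gap 14.9 pos [479.6  71.7  91.6]
```

Emit:
servo_tool([
  [[230,0,-0.01,-0.2,-0.9,0,0],[230,0,-0.01,-0.38,-1.7,0,0],[230,0,-0.01,-0.38,-1.7,0,0]],
])

```text
time: 13.65
tool_pos: [478.3, 67.8, 91.6]
tcp_rot: [-63.7, 89.7, 10.6]
ft_force: [0.2, 4.8, 1.2]
finger_gap: 14.4
```

```bash
python3 -c "
from h import *
lev()"
```

```text
t 13.65 th 0.337 rad 124.2 z 91.6 push 4.7 Frad 1.1 Fz 1.2 jawerr 0.5 gap 14.4 pos [478.3  67.8  91.6]
```

Emit:
servo_tool([
  [[230,0,-0.01,-0.2,-0.9,0,0],[230,0,-0.01,-0.38,-1.7,0,0],[230,0,-0.01,-0.38,-1.7,0,0]],
])

```text
time: 13.95
tool_pos: [477.2, 63.9, 91.6]
tcp_rot: [-69.5, 89.7, 6.5]
ft_force: [-0.5, 4.9, 3.3]
finger_gap: 14.6
```

```bash
python3 -c "
from h import *
lev()"
```

```text
t 13.95 th 0.370 rad 124.2 z 91.6 push 4.6 Frad 1.7 Fz 3.3 jawerr 0.3 gap 14.6 pos [477.2  63.9  91.6]
```

Emit:
servo_tool([
  [[230,0,-0.01,-0.2,-0.9,0,0],[230,0,-0.01,-0.38,-1.7,0,0],[230,0,-0.01,-0.38,-1.7,0,0]],
])

```text
time: 14.25
tool_pos: [476.2, 60.0, 91.5]
tcp_rot: [-74.4, 89.7, 3.2]
ft_force: [-2.6, 3.7, 5.5]
finger_gap: 14.3
```

```bash
python3 -c "
from h import *
lev()"
```

```text
t 14.25 th 0.402 rad 124.2 z 91.5 push 3.0 Frad 3.4 Fz 5.5 jawerr 0.1 gap 14.3 pos [476.2  60.   91.5]
```

Emit:
servo_tool([
  [[230,0,-0.01,-0.2,-0.9,0,0],[230,0,-0.01,-0.38,-1.7,0,0],[230,0,-0.01,-0.38,-1.7,0,0]],
])

```text
time: 14.55
tool_pos: [475.3, 56.2, 91.5]
tcp_rot: [-78.3, 89.7, 1.0]
ft_force: [-2.4, 3.7, 6.2]
finger_gap: 14.6
```

```bash
python3 -c "
from h import *
lev()"
```

```text
t 14.55 th 0.434 rad 124.3 z 91.5 push 3.2 Frad 3.0 Fz 6.2 jawerr 0.0 gap 14.6 pos [475.3  56.2  91.5]
```

Emit:
servo_tool([
  [[230,0,-0.01,-0.2,-0.9,0,0],[230,0,-0.01,-0.38,-1.7,0,0],[230,0,-0.01,-0.38,-1.7,0,0]],
])

```text
time: 14.85
tool_pos: [474.7, 52.8, 91.5]
tcp_rot: [-71.1, 89.7, 10.0]
ft_force: [-2.9, 5.7, 5.9]
finger_gap: 14.9
```

```bash
python3 -c "
from h import *
lev()"
```

```text
t 14.85 th 0.461 rad 124.3 z 91.5 push 5.2 Frad 3.8 Fz 5.9 jawerr 0.1 gap 14.9 pos [474.7  52.8  91.5]
```

First click felt: the push jumped to 7.5 N at about 0.27, faded to about 3 N, then jumped back at about 0.45. This agrees with the camera's crest at 0.36. On to the second tooth, with a small correction for radial and vertical strain.

Emit:
servo_tool([
  [[230,-0.05,0.03,-0.2,-0.9,0,0],[230,-0.06,0.03,-0.38,-1.7,0,0],[230,-0.06,0.03,-0.38,-1.7,0,0]],
])

```text
time: 15.15
tool_pos: [474.1, 49.0, 91.6]
tcp_rot: [-75.5, 89.7, 7.2]
ft_force: [0.8, 5.6, -1.5]
finger_gap: 14.6
```

```bash
python3 -c "
from h import *
lev()"
```

```text
t 15.15 th 0.492 rad 124.4 z 91.6 push 5.6 Frad -0.1 Fz -1.5 jawerr 0.1 gap 14.6 pos [474.1  49.   91.6]
```

Emit:
servo_tool([
  [[230,0,-0.01,-0.2,-0.9,0,0],[230,0,-0.01,-0.38,-1.7,0,0],[230,0,-0.01,-0.38,-1.7,0,0]],
])

```text
time: 15.45
tool_pos: [473.6, 45.9, 91.6]
tcp_rot: [-63.1, 89.7, 21.3]
ft_force: [2.4, 9.0, -1.1]
finger_gap: 14.9
```

```bash
python3 -c "
from h import *
lev()"
```

```text
t 15.45 th 0.517 rad 124.5 z 91.6 push 9.1 Frad -1.4 Fz -1.1 jawerr 0.3 gap 14.9 pos [473.6  45.9  91.6]
```

Emit:
servo_tool([
  [[230,0,-0.01,-0.2,-0.9,0,0],[230,0,-0.01,-0.38,-1.7,0,0],[230,0,-0.01,-0.38,-1.7,0,0]],
])

```text
time: 15.75
tool_pos: [473.2, 41.9, 91.6]
tcp_rot: [-70.3, 89.7, 15.8]
ft_force: [1.6, 7.1, 0.3]
finger_gap: 14.7
```

```bash
python3 -c "
from h import *
lev()"
```

```text
t 15.75 th 0.550 rad 124.6 z 91.6 push 7.2 Frad -1.1 Fz 0.3 jawerr 0.2 gap 14.7 pos [473.2  41.9  91.6]
```

Emit:
servo_tool([
  [[230,0,-0.01,-0.2,-0.9,0,0],[230,0,-0.01,-0.38,-1.7,0,0],[230,0,-0.01,-0.38,-1.7,0,0]],
])

```text
time: 16.05
tool_pos: [473.0, 37.8, 91.6]
tcp_rot: [-75.4, 89.7, 12.5]
ft_force: [0.4, 6.8, 1.9]
finger_gap: 14.6
```

```bash
python3 -c "
from h import *
lev()"
```

```text
t 16.05 th 0.582 rad 124.6 z 91.6 push 6.8 Frad -0.2 Fz 1.9 jawerr -0.0 gap 14.6 pos [473.   37.8  91.6]
```

Emit:
servo_tool([
  [[230,0,-0.01,-0.2,-0.9,0,0],[230,0,-0.01,-0.38,-1.7,0,0],[230,0,-0.01,-0.38,-1.7,0,0]],
])

```text
time: 16.35
tool_pos: [472.8, 33.9, 91.6]
tcp_rot: [-80.0, 89.8, 9.5]
ft_force: [-1.3, 5.5, 1.2]
finger_gap: 14.9
```

```bash
python3 -c "
from h import *
lev()"
```

```text
t 16.35 th 0.614 rad 124.7 z 91.6 push 5.4 Frad 1.4 Fz 1.2 jawerr -0.1 gap 14.9 pos [472.8  33.9  91.6]
```

Emit:
servo_tool([
  [[230,0,-0.01,-0.2,-0.9,0,0],[230,0,-0.01,-0.38,-1.7,0,0],[230,0,-0.01,-0.38,-1.7,0,0]],
])

```text
time: 16.65
tool_pos: [472.8, 29.9, 91.6]
tcp_rot: [-86.2, 89.8, 5.0]
ft_force: [-2.3, 4.6, 2.6]
finger_gap: 14.8
```

```bash
python3 -c "
from h import *
lev()"
```

```text
t 16.65 th 0.646 rad 124.7 z 91.6 push 4.6 Frad 2.2 Fz 2.6 jawerr -0.3 gap 14.8 pos [472.8  29.9  91.6]
```

Emit:
servo_tool([
  [[230,0,-0.01,-0.2,-0.9,0,0],[230,0,-0.01,-0.38,-1.7,0,0],[230,0,-0.01,-0.38,-1.7,0,0]],
])

```text
time: 16.95
tool_pos: [473.0, 26.0, 91.6]
tcp_rot: [-87.1, 89.8, 5.9]
ft_force: [-3.2, 5.0, 2.7]
finger_gap: 14.9
```

```bash
python3 -c "
from h import *
lev()"
```

```text
t 16.95 th 0.677 rad 124.7 z 91.6 push 5.2 Frad 2.9 Fz 2.7 jawerr -0.3 gap 14.9 pos [473.   26.   91.6]
```

Second tooth's climb felt at about 0.5 (9.1 N) and fading. Continuing.

Emit:
servo_tool([
  [[230,-0.03,0.02,-0.2,-0.9,0,0],[230,-0.04,0.02,-0.38,-1.7,0,0],[230,-0.04,0.02,-0.38,-1.7,0,0]],
])

```text
time: 17.25
tool_pos: [473.2, 22.5, 91.6]
tcp_rot: [-82.7, 89.7, 12.0]
ft_force: [0.3, 6.5, -1.3]
finger_gap: 14.6
```

```bash
python3 -c "
from h import *
lev()"
```

```text
t 17.25 th 0.705 rad 124.8 z 91.6 push 6.4 Frad -0.8 Fz -1.3 jawerr -0.2 gap 14.6 pos [473.2  22.5  91.6]
```

Emit:
servo_tool([
  [[230,0,-0.01,-0.2,-0.9,0,0],[230,0,-0.01,-0.38,-1.7,0,0],[230,0,-0.01,-0.38,-1.7,0,0]],
])

```text
time: 17.55
tool_pos: [473.5, 18.8, 91.6]
tcp_rot: [-82.2, 89.7, 14.2]
ft_force: [0.0, 7.1, -1.8]
finger_gap: 14.9
```

```bash
python3 -c "
from h import *
lev()"
```

```text
t 17.55 th 0.735 rad 124.8 z 91.6 push 7.0 Frad -0.9 Fz -1.8 jawerr -0.2 gap 14.9 pos [473.5  18.8  91.6]
```

Emit:
servo_tool([
  [[230,0,-0.01,-0.2,-0.9,0,0],[230,0,-0.01,-0.38,-1.7,0,0],[230,0,-0.01,-0.38,-1.7,0,0]],
])

```text
time: 17.85
tool_pos: [473.8, 15.8, 91.6]
tcp_rot: [-65.7, 89.7, 32.4]
ft_force: [-0.5, 10.5, 0.9]
finger_gap: 15.1
```

```bash
python3 -c "
from h import *
lev()"
```

```text
t 17.85 th 0.760 rad 124.9 z 91.6 push 10.5 Frad -0.9 Fz 0.9 jawerr 0.1 gap 15.1 pos [473.8  15.8  91.6]
```

Emit:
servo_tool([
  [[230,0,-0.01,-0.2,-0.9,0,0],[230,0,-0.01,-0.38,-1.7,0,0],[230,0,-0.01,-0.38,-1.7,0,0]],
])

```text
time: 18.15
tool_pos: [474.4, 11.6, 91.6]
tcp_rot: [-77.8, 89.8, 22.0]
ft_force: [-1.8, 9.0, 0.8]
finger_gap: 14.3
```

```bash
python3 -c "
from h import *
lev()"
```

```text
t 18.15 th 0.793 rad 125.0 z 91.6 push 9.2 Frad 0.2 Fz 0.8 jawerr -0.1 gap 14.3 pos [474.4  11.6  91.6]
```

Emit:
servo_tool([
  [[230,0,-0.01,-0.2,-0.9,0,0],[230,0,-0.01,-0.38,-1.7,0,0],[230,0,-0.01,-0.38,-1.7,0,0]],
])

```text
time: 18.45
tool_pos: [475.1, 7.7, 91.6]
tcp_rot: [-82.8, 89.8, 18.7]
ft_force: [-1.4, 7.8, 1.3]
finger_gap: 14.4
```

```bash
python3 -c "
from h import *
lev()"
```

```text
t 18.45 th 0.825 rad 125.0 z 91.6 push 7.9 Frad -0.2 Fz 1.3 jawerr -0.3 gap 14.4 pos [475.1   7.7  91.6]
```

Second click done at about 0.69 and the third climb began at about 0.75. Its crest is expected near 0.845, its drop near 0.94, and the fourth climb at about 0.985. Continuing.

Emit:
servo_tool([
  [[230,0,-0.01,-0.2,-0.9,0,0],[230,0,-0.01,-0.38,-1.7,0,0],[230,0,-0.01,-0.38,-1.7,0,0]],
])

```text
time: 18.75
tool_pos: [475.9, 3.8, 91.6]
tcp_rot: [-87.9, 89.8, 15.3]
ft_force: [-0.9, 7.1, -0.2]
finger_gap: 14.7
```

```bash
python3 -c "
from h import *
lev()"
```

```text
t 18.75 th 0.857 rad 125.1 z 91.6 push 7.1 Frad -0.7 Fz -0.2 jawerr -0.4 gap 14.7 pos [475.9   3.8  91.6]
```

Emit:
servo_tool([
  [[230,0,-0.01,-0.2,-0.9,0,0],[230,0,-0.01,-0.38,-1.7,0,0],[230,0,-0.01,-0.38,-1.7,0,0]],
])

```text
time: 19.05
tool_pos: [476.9, -0.1, 91.6]
tcp_rot: [-95.8, 89.8, 9.1]
ft_force: [-0.9, 5.1, 0.8]
finger_gap: 14.8
```

```bash
python3 -c "
from h import *
lev()"
```

```text
t 19.05 th 0.889 rad 125.1 z 91.6 push 5.2 Frad -0.5 Fz 0.8 jawerr -0.6 gap 14.8 pos [ 4.769e+02 -1.000e-01  9.160e+01]
```

Emit:
servo_tool([
  [[230,0,0,-0.13,-0.6,0,0],[230,0,0,-0.25,-1.15,0,0],[230,0,0,-0.25,-1.15,0,0]],
])

```text
time: 19.35
tool_pos: [477.6, -2.6, 91.6]
tcp_rot: [-100.2, 89.8, 5.8]
ft_force: [-2.2, 4.8, -1.7]
finger_gap: 14.4
```

```bash
python3 -c "
from h import *
lev()"
```

```text
t 19.35 th 0.910 rad 125.1 z 91.6 push 5.2 Frad 0.7 Fz -1.7 jawerr -0.6 gap 14.4 pos [477.6  -2.6  91.6]
```

Emit:
servo_tool([
  [[230,0,0,-0.13,-0.6,0,0],[230,0,0,-0.25,-1.15,0,0],[230,0,0,-0.25,-1.15,0,0]],
])

```text
time: 19.65
tool_pos: [478.2, -4.6, 91.6]
tcp_rot: [-89.5, 89.8, 17.7]
ft_force: [-2.5, 6.1, -1.2]
finger_gap: 14.7
```

```bash
python3 -c "
from h import *
lev()"
```

```text
t 19.65 th 0.926 rad 125.1 z 91.6 push 6.6 Frad 0.5 Fz -1.2 jawerr -0.4 gap 14.7 pos [478.2  -4.6  91.6]
```

Emit:
servo_tool([
  [[230,0,0,-0.1,-0.5,0,0],[230,0,0,-0.2,-0.9,0,0],[230,0,0,-0.2,-0.9,0,0]],
])

```text
time: 19.95
tool_pos: [478.8, -6.4, 91.6]
tcp_rot: [-89.1, 89.8, 19.0]
ft_force: [-2.2, 7.2, -0.1]
finger_gap: 15.1
```

```bash
python3 -c "
from h import *
for i in range(1): lev()
snap('wrist','w8');lev();snap('scene','s8'); lev(); snap('top','t8'); lev()"
```

```text
t 19.95 th 0.941 rad 125.2 z 91.6 push 7.5 Frad -0.1 Fz -0.1 jawerr -0.4 gap 15.1 pos [478.8  -6.4  91.6]
t 20.00 th 0.941 rad 125.2 z 91.6 push 7.3 Frad 1.2 Fz -0.8 jawerr -0.4 gap 14.3 pos [478.8  -6.3  91.6]
t 20.05 th 0.941 rad 125.2 z 91.6 push 7.6 Frad 0.2 Fz -0.3 jawerr -0.4 gap 14.8 pos [478.7  -6.3  91.6]
t 20.10 th 0.941 rad 125.1 z 91.6 push 8.1 Frad 0.2 Fz -0.3 jawerr -0.4 gap 14.8 pos [478.8  -6.3  91.6]
```

View pics/w8.png

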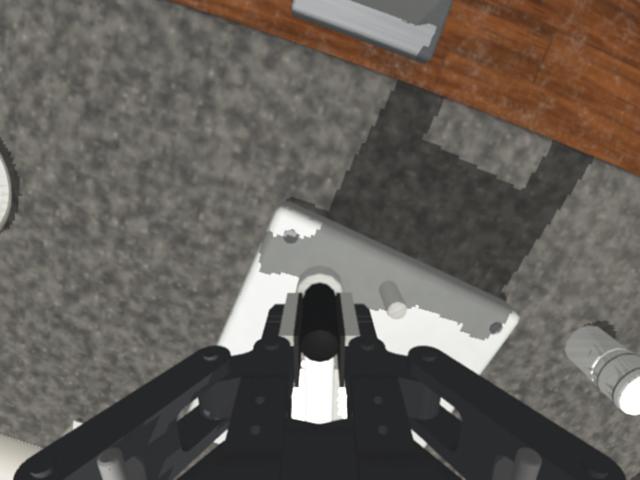

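View pics/s8.png

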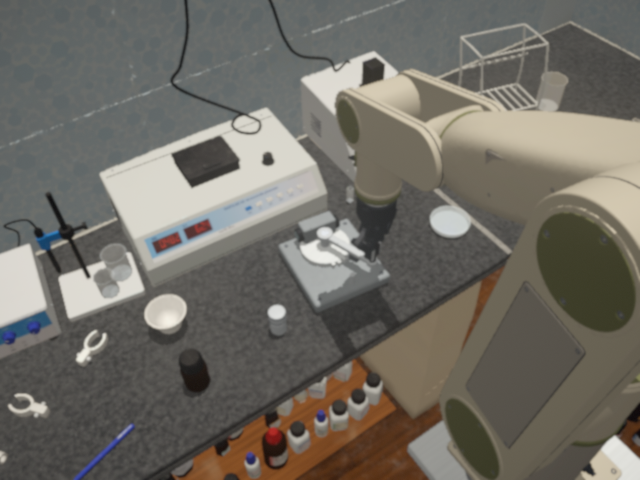

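Third click felt: the push fell to 5.2 N and jumped back to about 7.5 N at about 0.93. That is the spring's own value at click three. I'll step slightly further, to the middle of the rest place.

Emit:
servo_tool([
  [[230,0,0,-0.07,-0.3,0,0],[230,0,0,-0.15,-0.7,0,0],[230,0,0,-0.15,-0.7,0,0],[230,0,0,-0.15,-0.7,0,0],[230,0,0,-0.15,-0.7,0,0]],
])

```text
time: 20.6
tool_pos: [479.2, -7.8, 91.6]
tcp_rot: [-89.8, 89.8, 19.0]
ft_force: [-1.5, 6.6, -0.3]
finger_gap: 14.7
```

```bash
python3 - <<'E'
from h import *
lev()
from scipy.optimize import least_squares
P=np.array([[496.8,104.9],[490,94.4],[486.5,88.1],[482.4,79],[479.6,71.7],[477.2,63.9],[475.3,56.2],[474.1,49],[473.2,41.9],[472.8,33.9],[473,26],[473.5,18.8],[474.4,11.6],[475.9,3.8],[477.6,-2.6],[478.8,-6.4]])
f=least_squares(lambda x:np.hypot(*(P-x[:2]).T)-x[2],[597,33,125]); print(f.x, abs(f.fun).max())
f2=least_squares(lambda x:np.hypot(*(P-x[:2]).T)-125,[597,33]); print(f2.x, abs(f2.fun).max())
cur=np.array(r.sense()['tool_pos'])[:2]
for c in (f.x[:2],f2.x):
    a=lambda q:np.arctan2(*(q-c)[::-1])%(2*np.pi)
    print('lever turn',a(cur)-a(P[0]))
# compare with cap, lever direction in scene/top pictures
for n in ('s8','t8'):
    D=load(n); print(n, 'ok')
D=load('t8'); cv2.imwrite('pics/t8z.png',cv2.resize(D['p'][190:300,180:460,::-1],None,fx=2.8,fy=2.8,interpolation=cv2.INTER_CUBIC))
D=load('s8'); cv2.imwrite('pics/s8z.png',cv2.resize(D['p'][210:340,250:400,::-1],None,fx=4,fy=4,interpolation=cv2.INTER_CUBIC))
E
```

```text
t 20.60 th 0.953 rad 125.2 z 91.6 push 6.7 Frad -0.8 Fz -0.3 jawerr -0.4 gap 14.7 pos [479.2  -7.8  91.6]
[597.13333418  31.42264937 124.29313823] 0.08628549706506305
[597.86201778  31.3192932 ] 0.1102315247848793
lever turn 0.9529491198363695
lever turn 0.947547093685221
s8 ok
t8 ok
```

View pics/t8z.png

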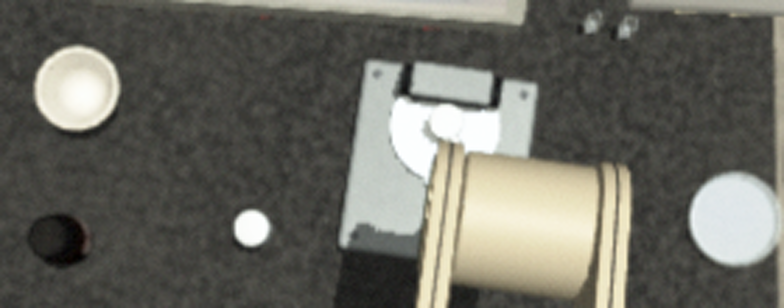

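View pics/s8z.png

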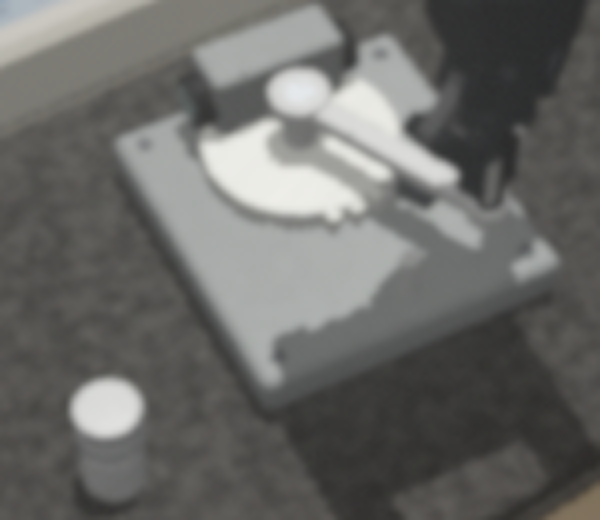

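```bash
python3 - <<'E'
from h import *
r.snapshot('top'); lev()
print(r.hand_in())
E
```

```text
t 20.65 th 0.953 rad 125.2 z 91.7 push 7.2 Frad 0.5 Fz -0.3 jawerr -0.4 gap 14.8 pos [479.2  -7.8  91.7]
the job is handed in; nothing more can be done
None
```

The job is handed in at about 20.7 s: the lock cap is off and standing on the counter, and the gripper is holding the lever three clicks from its rest.

**Cap:** I lifted it about 80 mm straight up before moving it sideways. It stands upright about 85 mm to the left of the unit, at roughly (490, 223) mm. The last pictures show it standing there.

**Lever:** I gripped it and swung it along its arc in small steps. The rest place after three clicks lies at about 0.955 rad by camera; the lever is held at about 0.95.

| Click | Push rises at (rad) | Push jumps back at (rad) |
|---|---|---|
| 1 | 0.26 | 0.45 |
| 2 | 0.50 | 0.69 |
| 3 | 0.75 | 0.93 |

- **Hold at hand-in:** the push read 7.2 N, close to the spring's 7 N at click three. No fourth climb was felt.
- **Bystanders:** the bottle, mortar and dish are at the same places in the top picture as at the start.

**Disagreements:**
- The camera's pivot was about 2 mm off the centre fitted from the arc actually travelled. That puts the lever between 0.948 and 0.953 rad, all inside the rest place.
- The early push readings, before the first click, were 1 to 2 N below the spring's stated 5 N. They were strained by a small misalignment across the pads, and I corrected this on the way.

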